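Press the sole weights home on three club heads

ROBOT

A 6-joint arm with a two-finger parallel gripper is mounted at the origin on the work surface. World frame = base frame: x ahead of the robot, y to its left, z up, the work surface at z = 0. Lengths are in mm, angles in rad, forces in N, time in s.
With the tool pointing down it reaches from about 300 to 775 mm from the base axis. Payload 14.6 kg.
Tool frame: the origin (TCP) lies at the very end of the fingers, on their centre line; the grasp point (between the pads) lies 19 mm behind it; z points along the fingers, y is the line along which they close (so a half turn about z gives the same grasp; the last joint's range is limited). The gripper opens to 94 mm and grips with 3 to 60 N. Pads are 16 mm wide; open, the fingers measure 119 mm over their backs; the gripper's body (75 mm by 177 mm) begins 78 mm behind the grasp point.
Start: joints at [-1.351, 0.3, 1.521, -0, 1.321, -0.067], TCP at [155.58, -527.527, 205.446] pointing down, gripper open.
Joint ranges: [-3.03, 3.03], [-0.79, 2.21], [0.23, 2.52], [-1.04, 4.18], [0, 3.07], [-2.55, 2.55]. Speed limits (rad/s): [2.22, 2.22, 2.57, 3.14, 3.14, 3.14].

INTERFACE

Orientations are given as [roll, pitch, yaw] about the fixed x, y, z axes, in that order (R = Rz(yaw) Ry(pitch) Rx(roll)).
In Python, from cell import manip, eyes, ticket gives the robot as it stands. The module is installed in compiled form; this text tells all that it offers.
- The arm moves only by the tool arm_command, never from a script. Its argument "plan" is a list of rows, each a list of 5 numbers: the opening, from -1 (shut) to 1 (fully open), then the shift along the tool's x, y, z in m, then the turn about the tool's z in rad. In form: [[jaw, dx, dy, dz, roll], ...]. A call has 1 to 20 rows; each row shifts and turns the commanded pose from where the row before left it, along the tool's axes as they then stand; what a row does not reach is not made up. A row lasts 1/8 s, in which the tool goes at most 62.5 mm and 10.7 degrees, less where a joint would pass 70% of its speed; a pose out of reach is approached as far as the arm can. A call is refused whole if a number of a shift passes 0.0625 or a number of a turn 0.188, either way. A call with a gripper value outside its range is refused whole. The fingers move at their own pace and stop on an object; "newtons" is the grip in N (left out, the last holds). Time passes only in rows, so rows that do not move let the fingers close. It gives the time, the measured TCP pose, the force, the opening and the grip force at its end, in the units of the state.
- manip.read_state(): the state, without advancing time (a new reading comes with each control period).
- eyes.camera(name): name is "side" or "top"; returns a dict with "img" (480x640x3 uint8, blue, green, red), "z_map" (480x640 float32, mm along the optical axis (not along the pixel's ray), 0 where there is no reading), "fx", "fy", "cx", "cy" (pixels), "dist" ([k1, k2, p1, p2, k3] as OpenCV has them; the pictures are not rectified), "eye" and "orientation" of the camera in the world. Camera axes: x right, y down, z forward; pixel columns grow to the right and rows downward; lengths in mm; the calibration is good to about 2 mm. A picture is of the moment at which its call begins.
- ticket.sign_off(): hands the job in; it is judged then, once.
The state is a dict: "clock": time; "joints": joint angles; "qd": joint speeds; "effort": joint torques, N m; "eef_pos": TCP position; "eef_rot": TCP orientation; "wrist_force": force on the tool from outside, world axes, zero at the start; "moment": the same for the moment, N m; "finger_gap": finger opening in mm; "finger_force": force on a finger pad.
Only numpy, scipy, OpenCV 4.12 (cv2) and the standard library are available. Lean on these libraries where they do the work, as an engineer would, in place of code of your own. Each camera call takes 0.05 s, during which the arm holds its last target. There are 200 camera calls.

TASK

On the club-repair bench three golf club heads lie sole up on wooden blocks, each with a glued steel weight plug standing proud of its sole. With a fingertip, lightly press each plug in until it is flush, in the order they were glued: first the driver (the big round head), then the mallet putter (the squarish one with two prongs), then the blade putter (the narrow bar). Press gently, do not grip, lift or shift the heads and their blocks, and leave the jar, tape and screwdriver alone.

Things in the scene. Friction and masses are not known exactly. Their poses are not given: they have to be found in the camera images.
- driver_block: Loose wooden holding block, 100 (x) x 90 (y) x 35 (z) mm, about 1.3 kg; origin at the centre of its underside, z up. On it, on a soft pad, lies a driver head: big rounded bulb about 110 (x) by 120 (y) mm and 52 mm high, broad flat striking face on its +x side, sole up, with a short hosel stub sloping down at its -y end. The flat sole is 95 mm above the bench.
- driver_plug_top (a point): Centre of the top face of the round steel weight plug (20 mm diameter, upright) in that sole, 12 mm to -x of the block centre; it stands up to 10 mm proud of the sole at the start (top 103 to 105 mm above the bench). Around the plug there is a flat face at least 26 mm out from its centre, so a fingertip wider than the plug can still push it flush.
- driver_plug (a joint): How far that plug is pushed in, m: 0 = 10 mm proud, 0.010 = flush with the sole (end stop). Starts between 0 and 0.002. It slides straight down against about 3 N of friction, stays where it is left and cannot be pulled out. The head itself sinks on its soft pad about 1 mm per 2 N, at most 7 mm, and springs back.
- mallet_block: Loose wooden holding block, 100 (x) x 90 (y) x 35 (z) mm, about 1.3 kg; origin at the centre of its underside, z up. On it, on a soft pad, lies a mallet putter head: squarish, 78 x 100 mm, a front bar on its +x side with two prongs pointing to -x beside a middle block (gaps between them), sole up, with a short hosel stub sloping down at its -y end. The flat sole is 71 mm above the bench.
- mallet_plug_top (a point): Centre of the top face of the round steel weight plug (20 mm diameter, upright) in that sole, 5 mm to -x of the block centre; it stands up to 10 mm proud of the sole at the start (top 79 to 81 mm above the bench). Around the plug there is a flat middle block, 56 mm (x) by 44 mm (y), so a fingertip wider than the plug can still push it flush.
- mallet_plug (a joint): How far that plug is pushed in, m: 0 = 10 mm proud, 0.010 = flush with the sole (end stop). Starts between 0 and 0.002. It slides straight down against about 3 N of friction, stays where it is left and cannot be pulled out. The head itself sinks on its soft pad about 1 mm per 2 N, at most 7 mm, and springs back.
- blade_block: Loose wooden holding block, 100 (x) x 90 (y) x 35 (z) mm, about 1.3 kg; origin at the centre of its underside, z up. On it, on a soft pad, lies a blade putter head: plain narrow bar, 32 mm (x) by 120 mm (y), sole up, with a short hosel stub sloping down at its -y end. The flat sole is 69 mm above the bench.
- blade_plug_top (a point): Centre of the top face of the round steel weight plug (20 mm diameter, upright) in that sole, 18 mm to +y of the block centre; it stands up to 10 mm proud of the sole at the start (top 77 to 79 mm above the bench). Around the plug there is a flat bar, 32 mm (x) wide, so a fingertip wider than the plug can still push it flush.
- blade_plug (a joint): How far that plug is pushed in, m: 0 = 10 mm proud, 0.010 = flush with the sole (end stop). Starts between 0 and 0.002. It slides straight down against about 3 N of friction, stays where it is left and cannot be pulled out. The head itself sinks on its soft pad about 1 mm per 2 N, at most 7 mm, and springs back.
- jar: Bystander: closed jar, 50 mm diameter, 75 mm high, standing beyond the blocks; origin at the centre of its underside.
- tape: Bystander: roll of tape lying flat, 90 mm diameter, 25 mm high; origin at the centre of its underside.
- screwdriver: Bystander: screwdriver, 170 mm long, lying crosswise on the robot's side of the blocks, under 40 mm high.
Not all that is in view belongs to the job. Leave any red look-alike of the driver_block alone.

How it is judged (in metres and radians):
On the way, in this order (a step that is already met when the one before it is completed fails the run):
1. the driver's plug is pressed flush (within 2.5 mm) (value of joint driver_plug above 0.0075 m), for 0.1 s.
2. the mallet's plug is pressed flush (within 2.5 mm) (value of joint mallet_plug above 0.0075 m), for 0.1 s.
3. the blade's plug is pressed flush (within 2.5 mm) (value of joint blade_plug above 0.0075 m), for 0.1 s.
At the end, for the whole second after the job is handed in: All three plugs are flush to within 2.5 mm, each block stands upright within 20 mm of where it started, at rest, and the jar, tape and screwdriver are within 20 mm of where they started (value of joint each of driver_plug, mallet_plug, blade_plug above 0.0075 m and distance of each of driver_block, mallet_block, blade_block, jar, tape, screwdriver from where it was at the start of the episode below 0.02 m and angle between each of driver_block, mallet_block, blade_block's own z axis and vertical below 0.05 rad and linear speed of each of driver_block, mallet_block, blade_block below 0.02 m/s); the robot touches nothing.
It fails at once if a plug is pushed in by more than 4 mm before the plug due ahead of it is in ((value of joint mallet_plug above 0.004 m and value of joint driver_plug below 0.007 m) or (value of joint blade_plug above 0.004 m and value of joint driver_plug below 0.007 m) or (value of joint blade_plug above 0.004 m and value of joint mallet_plug below 0.007 m)).
It fails at once if a head, its plug or block is pressed or struck with more than 25 N (contact force between any of the fingers, the arm and driver_block above 25 N or contact force between any of the fingers, the arm and mallet_block above 25 N or contact force between any of the fingers, the arm and blade_block above 25 N).
It fails at once if a block with its head is lifted, tipped or shifted by more than 20 mm (distance of any of driver_block, mallet_block, blade_block from where it was at the start of the episode above 0.02 m or height (world z) of any of driver_block, mallet_block, blade_block above 0.012 m or angle between any of driver_block, mallet_block, blade_block's own z axis and vertical above 0.15 rad).
It fails at once if the jar, tape or screwdriver is moved by more than 20 mm (distance of any of jar, tape, screwdriver from where it was at the start of the episode above 0.02 m).
It also fails if it takes over 54 s, if anything falls off the work surface, if the arm or the gripper's body presses on something with over 40 N, if the wrist force passes 120 N, or if a joint passes its speed limit or range.

## Working session

There is one attempt and no reset: what is moved stays moved. The work goes in short steps, Python scripts to look and compute and a tool call to move; the robot and the scene stay as the last step left them, time stands still between calls to the robot, and variables do not carry over. Pictures are saved under pics/ and viewed, at most 10 in all, crops included, and the job is handed in when it is done.

Besides the shell and the picture viewer there is one more tool, called after "Request:" as name([rows], argument=value, ...), one row to a line, values as JSON. arm_command: Moves the arm, as the interface text tells. Its arguments: {"type":"object","properties":{"plan":{"type":"array"},"newtons":{"type":"number"}},"required":["plan"]}

```bash
mkdir -p pics
cat > h.py <<'E'
import numpy as np, cv2
from scipy.spatial.transform import Rotation as R
from cell import manip, eyes, ticket
def rot(c):
    o=np.array(c["orientation"],float)
    return o if o.shape==(3,3) else R.from_euler('xyz',o).as_matrix()
def K(c): return np.array([[c["fx"],0,c["cx"]],[0,c["fy"],c["cy"]],[0,0,1.]])
def ray(c,uv):
    p=cv2.undistortPoints(np.array(uv,np.float64).reshape(-1,1,2),K(c),np.array(c["dist"],float)).reshape(-1,2)
    return np.c_[p,np.ones(len(p))]@rot(c).T
def onplane(c,uv,z):
    d=ray(c,uv); e=np.array(c["eye"],float); return e+d*((z-e[2])/d[:,2])[:,None]
def cloud(c):
    z=c["z_map"]; v,u=np.mgrid[:480,:640]
    d=ray(c,np.stack([u,v],-1).reshape(-1,2)); P=np.array(c["eye"],float)+d*z.reshape(-1,1)
    P[z.reshape(-1)==0]=np.nan
    return P.reshape(480,640,3)
E
python3 - <<'E'
from h import *
for n in("top","side"):
    c=eyes.camera(n); cv2.imwrite(f"pics/{n}0.png",c["img"]); np.savez(f"{n}0.npz",**c)
    print(n,c["eye"],c["orientation"],c["fx"],c["dist"])
print(manip.read_state())
E
```

```text
top [ 439.46816281   -2.95717352 1170.48112678] [-3.05220388 -0.01288272 -1.58008936] 524.1486579303904 [-0.13620712  0.          0.          0.          0.        ]
side [-152.98558753  717.92548458  827.94416197] [-2.21242102 -0.01488675 -2.36306094] 566.1044721864956 [-0.13603166  0.          0.          0.          0.        ]
{'clock': 0.1, 'joints': array([-1.35062341e+00,  3.00371171e-01,  1.52150393e+00,  5.21369967e-06,
        1.32069312e+00, -6.66033821e-02]), 'qd': array([ 0.0018906 , -0.00154995, -0.00247857,  0.00064113, -0.00101965,
        0.0016034 ]), 'effort': array([ 3.03173416e-03, -5.32634676e+01, -3.53281689e+01,  7.09908432e-02,
        2.34965107e-02, -5.75874128e-05]), 'eef_pos': array([ 155.52090632, -527.31719607,  204.9737783 ]), 'eef_rot': array([-3.14061958e+00, -6.99674119e-05,  2.86774976e-01]), 'wrist_force': array([-0.16704905, -0.12381958, -0.66573871]), 'moment': array([-0.04755537, -0.0230194 , -0.01613363]), 'finger_force': 0.0, 'finger_gap': 93.99582734244294}
```

View pics/top0.png

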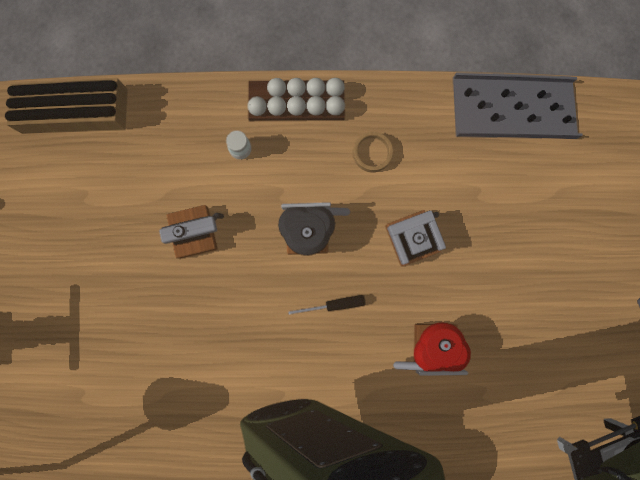

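View pics/side0.png

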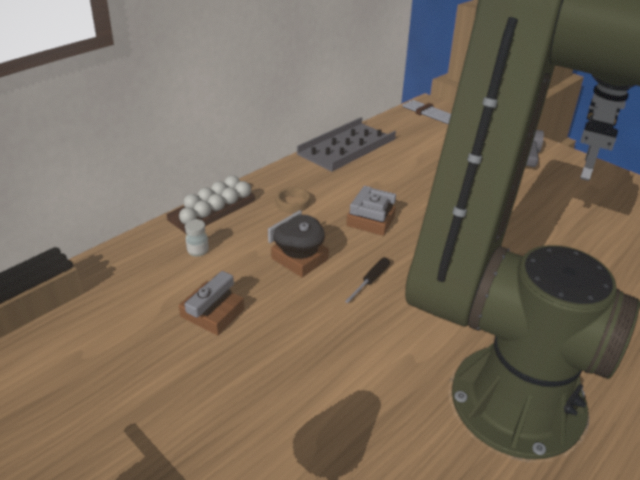

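The top view shows the grey-black driver with its plug at (307,232), the mallet with prongs at (418,238) and the blade bar at (178,231). There is also a red driver look-alike at (446,346). The black head at (307,232) is the real driver, because the red one is explicitly excluded. The side view agrees: driver (303,227), mallet (375,198), blade (204,293). Next I'll measure the plugs and confirm with an enlarged crop.

Run:
```python
from h import *
t=dict(np.load("top0.npz"));s=dict(np.load("side0.npz"))
P=cloud(t)
for n,uv,suv,sole in(("driver",(307,232),(304,227),95),("mallet",(418,238),(375,198),71),("blade",(178,231),(204,293),69)):
    u,v=uv
    w=P[v-14:v+15,u-14:u+15]; z=w[...,2]
    zs=np.nanmedian(z)
    m=(z>sole+5)&(z<sole+14)
    vv,uu=np.nonzero(m)
    print(n,"medz",zs,"max",np.nanmax(z),"n",m.sum(),"depth-cen px",(uu.mean()+u-14,vv.mean()+v-14) if m.any() else None,"xyz",np.nanmean(w[m],0) if m.any() else None)
    print("  plane",onplane(t,[uv],sole+9)," side",onplane(s,[suv],sole+9))
    g=cv2.cvtColor(t["img"],cv2.COLOR_BGR2GRAY)[v-14:v+15,u-14:u+15]
    c=cv2.HoughCircles(cv2.resize(g,None,fx=8,fy=8,interpolation=cv2.INTER_CUBIC),cv2.HOUGH_GRADIENT,1,200,param1=80,param2=12,minRadius=28,maxRadius=52)
    if c is not None:
        q=(c[0,0,:2]+.5)/8-.5+[u-14,v-14]; print("  hough",q,c[0,0,2]/8,onplane(t,[q],sole+9))
im=cv2.resize(t["img"][180:380,140:480],None,fx=2.3,fy=2.3,interpolation=cv2.INTER_CUBIC); cv2.imwrite("pics/crop1.png",im)
for n,(u,v) in dict(jar=(237,140),tape=(374,152)).items(): print(n,P[v,u])
```

```text
driver medz 95.9799663090082 max 110.08794278188361 n 85 depth-cen px (np.float64(307.16470588235296), np.float64(232.58823529411765)) xyz [552.76521236  -3.2600127  103.53476821]
  plane [[553.92087987  -2.93175128 104.        ]]  side [[546.29849931   5.43599881 104.        ]]
  hough [306.5  231.75] 4.85 [[554.44344747  -1.91289779 104.        ]]
mallet medz 70.61925063373383 max 85.54571528309862 n 82 depth-cen px (np.float64(418.1829268292683), np.float64(237.2560975609756)) xyz [ 543.61944665 -237.02680941   79.98260587]
  plane [[ 542.03943862 -236.58601248   80.        ]]  side [[ 533.89529554 -227.26924362   80.        ]]
  hough [418.25 237.75] 4.625 [[ 542.56438949 -237.1345024    80.        ]]
blade medz 66.43624307490677 max 81.2736373549451 n 73 depth-cen px (np.float64(177.72602739726028), np.float64(230.93150684931507)) xyz [561.35180345 269.92426669  77.72114126]
  plane [[561.1679701  269.25891317  78.        ]]  side [[552.80747506 274.69775863  78.        ]]
  hough [177.375 231.625] 5.125 [[559.85423184 270.57775317  78.        ]]
jar [757.31665573 146.06704651  74.63565032]
tape [ 748.26376205 -157.86521639    0.95973773]
```

View pics/crop1.png

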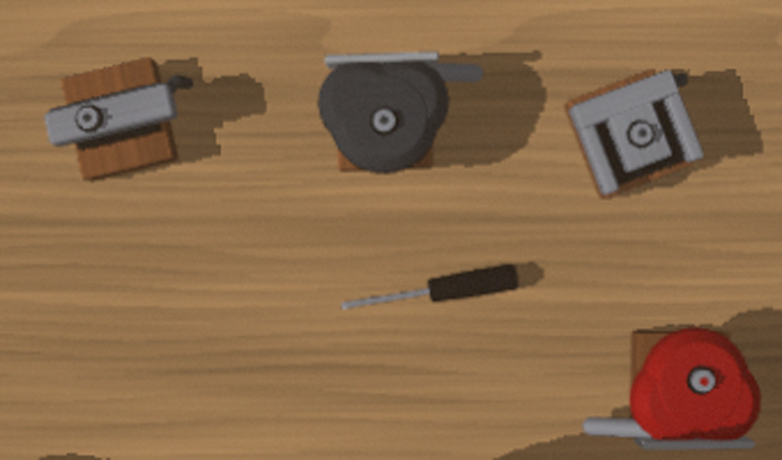

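The crop confirms the three targets: driver crop (384,120), mallet (642,132), blade (88,118). The red decoy at (702,380) is not for touching. The measured plug tops match the given heights: driver (553.5,-2.8,103.5), mallet (543,-237,80) and blade (561,270,77.7). I'll close the fingers and go above the driver.

Request:
arm_command([
  [-1,0.0294,-0.0217,0,0],
  [-1,0.0294,-0.0217,0,0],
  [-1,0.0294,-0.0217,0,0],
  [-1,0.0294,-0.0217,0,0],
  [-1,0.0294,-0.0217,0,0],
  [-1,0.0294,-0.0217,0,0],
  [-1,0.0294,-0.0217,0,0],
  [-1,0.0294,-0.0217,0,0],
  [-1,0.0294,-0.0217,0,0],
  [-1,0.0294,-0.0217,0,0],
  [-1,0.0294,-0.0217,0,0],
  [-1,0.0294,-0.0217,0,0],
  [-1,0.0294,-0.0217,0,0],
  [-1,0.0294,-0.0217,0,0],
  [-1,0.0294,-0.0217,0,0],
  [-1,0.0294,-0.0217,0,0],
  [-1,0.0294,-0.0217,0,0],
  [-1,0.0294,-0.0217,0,0],
], newtons=10)

```text
clock: 2.35
eef_pos: [553.2, -2.1, 205.1]
eef_rot: [-3.141, 0.001, 0.287]
wrist_force: [0.7, -0.3, -0.0]
finger_gap: 0.6
finger_force: 0.0
```

Request:
arm_command([
  [-1,0,0,0.03,0],
  [-1,0,0,0.03,0],
  [-1,0,0,0.02,0],
  [-1,0,0,0,0],
  [-1,0,0,0,0],
])

```text
clock: 2.98
eef_pos: [553.0, -3.2, 126.3]
eef_rot: [3.141, -0.001, 0.287]
wrist_force: [0.2, 0.2, 0.5]
finger_gap: 0.3
finger_force: 0.0
```

Run:
```python
from h import *
s=manip.read_state(); print({k:np.round(s[k],3) for k in("clock","joints","eef_pos","eef_rot","wrist_force","finger_gap")})
c=eyes.camera("side"); np.savez("side1.npz",**c)
g=cv2.resize(c["img"][150:330,180:420],None,fx=3,fy=3,interpolation=cv2.INTER_CUBIC); cv2.imwrite("pics/side1.png",g)
def proj(p):
    M=rot(c).T; rv=cv2.Rodrigues(M)[0]; return cv2.projectPoints(np.array([p],float),rv,-M@np.array(c["eye"],float),K(c),np.array(c["dist"],float))[0].ravel()
for p in (s["eef_pos"],[553.5,-2.8,103.5],[543,-237,80],[561,270,77.7]): print(proj(p))
```

```text
{'clock': np.float64(2.975), 'joints': array([-0.072,  0.383,  1.603,  0.   ,  1.155,  1.212]), 'eef_pos': array([553.031,  -3.217, 126.312]), 'eef_rot': array([ 3.141e+00, -1.000e-03,  2.870e-01]), 'wrist_force': array([0.179, 0.168, 0.493]), 'finger_gap': np.float64(0.313)}
[304.73040428 215.73996631]
[304.32362128 224.26624889]
[374.62028541 195.04051744]
[203.3968239  289.94761153]
```

View pics/side1.png

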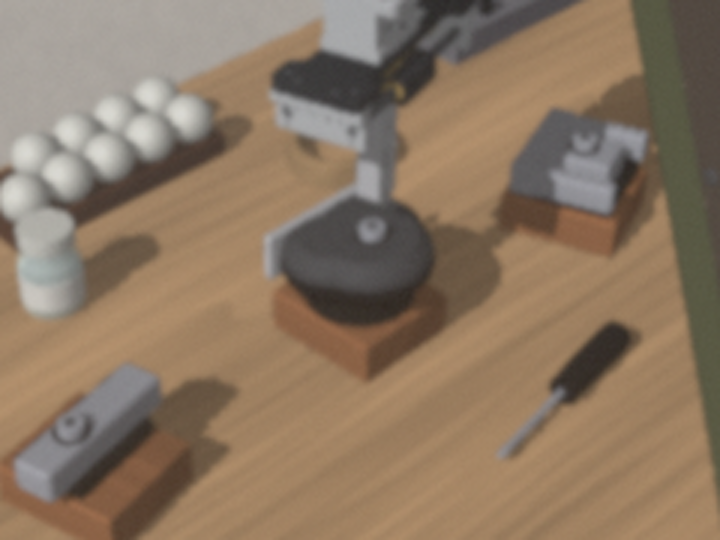

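The side crop shows the fingertip at crop (374,200), straight above the driver plug at (372,230). The projections agree to within about 3 mm, so I'll press slowly.

Request:
arm_command([
  [-1,0,0,0.01,0],
  [-1,0,0,0.007,0],
  [-1,0,0,0.001,0],
  [-1,0,0,0.001,0],
  [-1,0,0,0.001,0],
  [-1,0,0,0.001,0],
  [-1,0,0,0.001,0],
  [-1,0,0,0.001,0],
  [-1,0,0,0.001,0],
  [-1,0,0,0.001,0],
  [-1,0,0,0.001,0],
])

```text
clock: 4.4
eef_pos: [552.7, -3.2, 99.4]
eef_rot: [3.142, -0.0, 0.287]
wrist_force: [-0.3, -0.2, 2.1]
finger_gap: 0.3
finger_force: 1.5
```

Request:
arm_command([
  [-1,0,0,0.001,0],
  [-1,0,0,0.001,0],
  [-1,0,0,0.001,0],
  [-1,0,0,0.001,0],
])

```text
clock: 4.9
eef_pos: [552.7, -3.2, 95.4]
eef_rot: [3.142, -0.0, 0.287]
wrist_force: [-0.4, -0.4, 3.3]
finger_gap: 0.2
finger_force: 1.5
```

Request:
arm_command([
  [-1,0,0,0.001,0],
  [-1,0,0,0.001,0],
  [-1,0,0,0.001,0],
])

```text
clock: 5.28
eef_pos: [552.8, -3.2, 92.6]
eef_rot: [3.142, -0.0, 0.287]
wrist_force: [-1.5, -0.0, 6.8]
finger_gap: 0.7
finger_force: 3.5
```

Request:
arm_command([
  [-1,0,0,0.001,0],
  [-1,0,0,0,0],
  [-1,0,0,0,0],
])

```text
clock: 5.65
eef_pos: [552.8, -3.2, 91.9]
eef_rot: [3.141, -0.0, 0.287]
wrist_force: [-2.4, 0.1, 8.8]
finger_gap: 0.4
finger_force: 4.2
```

The force rises along the pad's stiffness, 2 N/mm past 3 N, so the driver plug is on its end stop. I'll retract, look to verify, and move over the mallet.

Request:
arm_command([
  [-1,0,0,-0.01,0],
  [-1,0,0,-0.025,0],
  [-1,0,0,-0.025,0],
  [-1,-0.0108,0.0316,0,0],
  [-1,-0.0108,0.0316,0,0],
  [-1,-0.0108,0.0316,0,0],
  [-1,-0.0108,0.0316,0,0],
  [-1,-0.0108,0.0316,0,0],
  [-1,-0.0108,0.0316,0,0],
  [-1,-0.0108,0.0316,0,0],
  [-1,0,0,0,0],
  [-1,0,0,0,0],
])

```text
clock: 7.15
eef_pos: [542.6, -236.2, 151.3]
eef_rot: [-3.141, 0.0, 0.287]
wrist_force: [0.1, 0.1, 0.5]
finger_gap: 0.4
finger_force: 0.0
```

Run:
```python
from h import *
c=eyes.camera("top"); P=cloud(c)
w=P[232-4:232+5,307-4:307+5]; print("driver plug patch z median",np.nanmedian(w[...,2]),np.nanpercentile(w[...,2],[10,90]))
w=P[232-12:232+13,307-12:307+13]; print("sole",np.nanmedian(w[...,2]))
```

```text
driver plug patch z median 96.27986823190781 [93.75545591 98.91241319]
sole 95.60400986767763
```

Depth shows the driver plug flush, at 96.3 against 95.6 for the sole. Now the mallet.

Request:
arm_command([
  [-1,0,0,0.03,0],
  [-1,0,0,0.025,0],
  [-1,0,0,0.01,0],
  [-1,0,0,0.002,0],
  [-1,0,0,0.001,0],
  [-1,0,0,0.001,0],
  [-1,0,0,0.001,0],
  [-1,0,0,0.001,0],
  [-1,0,0,0.001,0],
  [-1,0,0,0.001,0],
  [-1,0,0,0.001,0],
  [-1,0,0,0.001,0],
])

```text
clock: 8.7
eef_pos: [542.8, -236.8, 76.5]
eef_rot: [3.141, -0.0, 0.287]
wrist_force: [-0.1, -0.8, 2.7]
finger_gap: 0.4
finger_force: 1.5
```

Request:
arm_command([
  [-1,0,0,0.001,0],
  [-1,0,0,0.001,0],
  [-1,0,0,0.001,0],
  [-1,0,0,0.001,0],
])

```text
clock: 9.2
eef_pos: [542.8, -236.8, 72.4]
eef_rot: [3.142, -0.0, 0.287]
wrist_force: [0.2, -0.4, 3.2]
finger_gap: 0.3
finger_force: 1.5
```

Request:
arm_command([
  [-1,0,0,0.001,0],
  [-1,0,0,0.001,0],
])

```text
clock: 9.45
eef_pos: [542.8, -236.7, 70.4]
eef_rot: [3.142, -0.0, 0.287]
wrist_force: [-0.1, -0.5, 3.0]
finger_gap: 0.3
finger_force: 1.7
```

Request:
arm_command([
  [-1,0,0,0.001,0],
  [-1,0,0,0.001,0],
])

```text
clock: 9.7
eef_pos: [542.8, -236.8, 68.7]
eef_rot: [3.141, -0.0, 0.287]
wrist_force: [-0.3, 0.4, 7.5]
finger_gap: 0.5
finger_force: 3.5
```

Request:
arm_command([
  [-1,0,0,0.001,0],
  [-1,0,0,0.0005,0],
  [-1,0,0,0,0],
  [-1,0,0,0,0],
])

```text
clock: 10.2
eef_pos: [542.9, -236.8, 67.5]
eef_rot: [3.141, -0.0, 0.287]
wrist_force: [-2.1, 0.7, 7.9]
finger_gap: 0.7
finger_force: 4.6
```

Request:
arm_command([
  [-1,0,0,-0.01,0],
  [-1,0,0,-0.035,0],
  [-1,0,0,-0.04,0],
  [-1,0.0107,-0.0321,0,0],
  [-1,0.0107,-0.0321,0,0],
  [-1,0.0107,-0.0321,0,0],
  [-1,0.0107,-0.0321,0,0],
  [-1,0.0107,-0.0321,0,0],
  [-1,0.0107,-0.0321,0,0],
  [-1,0.0107,-0.0321,0,0],
  [-1,0.0107,-0.0321,0,0],
  [-1,0.0107,-0.0321,0,0],
  [-1,0.0107,-0.0321,0,0],
  [-1,0.0107,-0.0321,0,0],
  [-1,0.0107,-0.0321,0,0],
  [-1,0.0107,-0.0321,0,0],
  [-1,0.0107,-0.0321,0,0],
  [-1,0.0107,-0.0321,0,0],
])

```text
clock: 12.45
eef_pos: [560.1, 271.6, 151.8]
eef_rot: [3.142, 0.001, 0.287]
wrist_force: [0.5, -0.6, -0.4]
finger_gap: 0.3
finger_force: 0.0
```

Request:
arm_command([
  [-1,0,0,0.025,0],
  [-1,0,0,0.025,0],
  [-1,0,0,0,0],
  [-1,0,0,0,0],
])

```text
clock: 12.95
eef_pos: [560.8, 270.6, 103.0]
eef_rot: [-3.141, -0.001, 0.287]
wrist_force: [1.0, -0.4, 0.0]
finger_gap: 0.7
finger_force: 0.0
```

Run:
```python
from h import *
c=eyes.camera("top"); P=cloud(c)
w=P[238-4:238+5,418-4:418+5]; print("mallet plug patch z",np.nanmedian(w[...,2]))
c=eyes.camera("side")
cv2.imwrite("pics/side2.png",cv2.resize(c["img"][200:340,120:280],None,fx=4,fy=4,interpolation=cv2.INTER_CUBIC))
s=manip.read_state(); M=rot(c).T
for p in (s["eef_pos"],[560.6,270,77.7]):
    print(p,cv2.projectPoints(np.array([p],float),cv2.Rodrigues(M)[0],-M@np.array(c["eye"],float),K(c),np.array(c["dist"],float))[0].ravel())
```

```text
mallet plug patch z 71.57871079746269
[560.97145265 270.59372045 103.25404387] [201.85784751 280.30398756]
[560.6, 270, 77.7] [203.52022127 290.0464372 ]
```

View pics/side2.png

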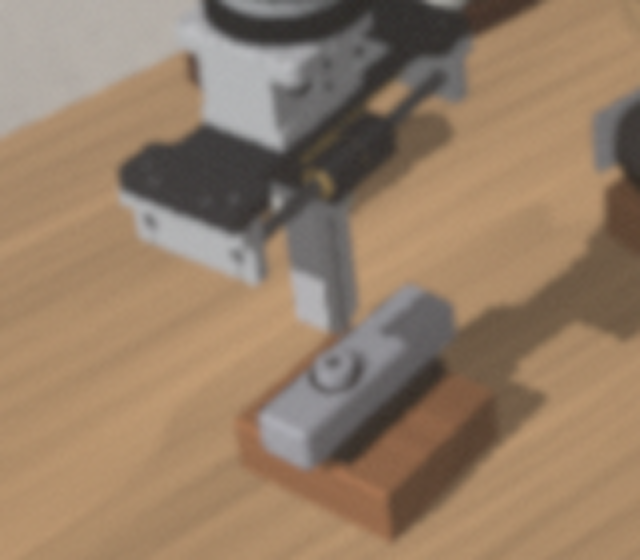

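The mallet is flush at 71.6. The blade crop shows the fingertip end near (324,322), above the plug top at (336,362). Both agree with the projections to under 1 px, so I'll press the blade.

Request:
arm_command([
  [-1,0,0,0.012,0],
  [-1,0,0,0.008,0],
  [-1,0,0,0.002,0],
  [-1,0,0,0.001,0],
  [-1,0,0,0.001,0],
  [-1,0,0,0.001,0],
  [-1,0,0,0.001,0],
  [-1,0,0,0.001,0],
  [-1,0,0,0.001,0],
  [-1,0,0,0.001,0],
])

```text
clock: 14.3
eef_pos: [560.6, 270.5, 73.0]
eef_rot: [-3.142, -0.0, 0.287]
wrist_force: [-0.1, 0.1, 3.3]
finger_gap: 0.2
finger_force: 1.5
```

Request:
arm_command([
  [-1,0,0,0.001,0],
  [-1,0,0,0.001,0],
  [-1,0,0,0.001,0],
  [-1,0,0,0.001,0],
  [-1,0,0,0.001,0],
])

```text
clock: 14.92
eef_pos: [560.5, 270.6, 68.0]
eef_rot: [-3.142, -0.0, 0.287]
wrist_force: [1.1, -0.4, 4.1]
finger_gap: 0.3
finger_force: 2.2
```

Request:
arm_command([
  [-1,0,0,0.001,0],
  [-1,0,0,0.001,0],
  [-1,0,0,0.001,0],
])

```text
clock: 15.3
eef_pos: [560.6, 270.6, 65.5]
eef_rot: [-3.142, -0.001, 0.287]
wrist_force: [-1.2, -0.0, 9.0]
finger_gap: 0.3
finger_force: 4.7
```

Request:
arm_command([
  [-1,0,0,0,0],
  [-1,0,0,0,0],
  [-1,0,0,-0.01,0],
  [-1,0,0,-0.045,0],
  [-1,0,0,-0.05,0],
  [-1,-0.025,0.03,0,0],
  [-1,-0.025,0.03,0,0],
  [-1,-0.025,0.03,0,0],
  [-1,-0.025,0.03,0,0],
  [-1,0,0,0,0],
  [-1,0,0,0,0],
  [-1,0,0,0,0],
  [-1,0,0,0,0],
])

```text
clock: 16.92
eef_pos: [498.5, 127.7, 169.7]
eef_rot: [-3.142, 0.0, 0.288]
wrist_force: [-0.4, 1.0, -0.3]
finger_gap: 0.6
finger_force: 0.0
```

Run:
```python
from h import *
c=eyes.camera("top"); P=cloud(c); t=dict(np.load("top0.npz")); cv2.imwrite("pics/top1.png",c["img"])
for n,u,v in(("driver",307,232),("mallet",418,238),("blade",178,231)):
    print(n,np.nanmedian(P[v-3:v+4,u-3:u+4,2]),"image diff",cv2.absdiff(c["img"],t["img"])[v-30:v+30,u-30:u+30].mean())
print(manip.read_state()["wrist_force"])
```

```text
driver 95.65776535453165 image diff 10.552222222222222
mallet 72.11137723936599 image diff 18.678425925925925
blade 465.1176146057031 image diff 20.019537037037036
[-0.48773487 -0.76036141  0.2478435 ]
```

View pics/top1.png

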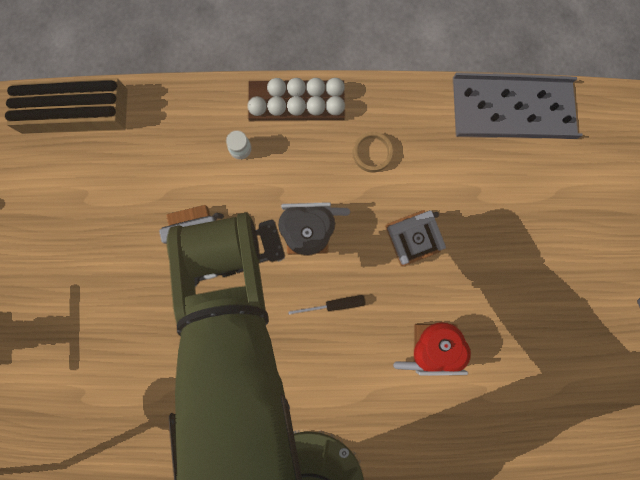

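The driver (307,232), mallet (418,238), jar, tape and screwdriver are all unmoved. The arm covers the blade, so I'll move aside for a check.

Request:
arm_command([
  [-1,-0.0101,0.0343,0,0],
  [-1,-0.0101,0.0343,0,0],
  [-1,-0.0101,0.0343,0,0],
  [-1,-0.0101,0.0343,0,0],
  [-1,-0.0101,0.0343,0,0],
  [-1,-0.0101,0.0343,0,0],
  [-1,-0.0101,0.0343,0,0],
  [-1,0,0,0,0],
  [-1,0,0,0,0],
  [-1,0,0,0,0],
  [-1,0,0,0,0],
])

```text
clock: 18.35
eef_pos: [498.7, -122.5, 170.0]
eef_rot: [3.142, -0.0, 0.288]
wrist_force: [0.1, -0.7, 0.5]
finger_gap: 0.3
finger_force: 0.0
```

Run:
```python
from h import *
c=eyes.camera("top"); P=cloud(c); t=dict(np.load("top0.npz"))
z=np.nanmedian(P[228:235,175:182,2]); d=cv2.absdiff(c["img"],t["img"])[200:262,155:222].mean()
print("blade",z,"diff",d)
if z<72 and d<8: print(ticket.sign_off())
```

```text
blade 69.83978194948918 diff 9.288075750280854
```

Run:
```python
from h import *
c=eyes.camera("top"); t=dict(np.load("top0.npz"))
f=lambda i:cv2.resize(i[195:265,145:225],None,fx=4.5,fy=4.5,interpolation=cv2.INTER_CUBIC)
cv2.imwrite("pics/b.png",np.hstack([f(t["img"]),f(c["img"])]))
```

```text
(no output)
```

View pics/b.png

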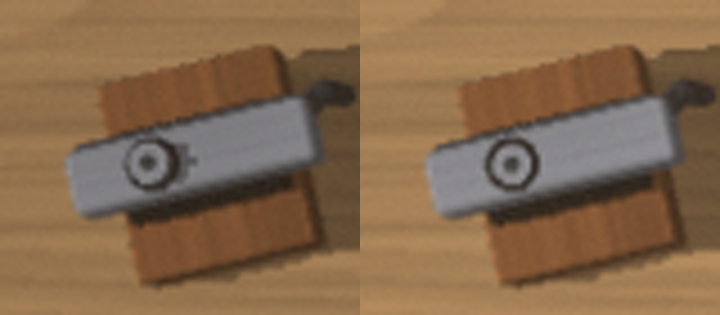

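The before and after crops show the blade block in the same place. The plug at (150,163) has lost its shadow, so it is flush, and the image difference came only from changed lighting and the arm's shadow. Handing in.

```bash
python3 -c "
from cell import ticket; print(ticket.sign_off())"
```

```text
the job is handed in; nothing more can be done
None
```

I pressed all three plugs flush in order (driver, mallet, blade) with at most about 9 N at the wrist, saw no block or bystander move in the pictures, and handed the job in; no verdict was returned.

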